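Drift a stuck pivot pin out of a lamp-arm joint

TASK

Take the drift punch from its wooden stand, feel gently for the off-centre knock-out hole in the cap on top of the lamp-arm joint, and push the stuck pivot pin down with the punch until it drops out into the tray below. Do not bear hard on the joint itself (keep below 30 N), do not touch the pin with the fingers and leave the reel, mug and phone where they are. Finally put the punch back upright in its stand, fully seated, and let go.

Things in the scene. Friction and masses are not known exactly. Their poses are not given: they have to be found in the camera images.
- punch_mid (a point): Steel drift punch, 0.17 kg, upright nose down in a wooden stand. Point: centre of its square shank (16 x 16 mm, 64 mm long along z, sides along its own x and y), on the axis; z points from nose to head. Under the shank: a round collar, 24 mm wide, 5 mm thick, underside 37 mm below this point, which rests on the stand's top when seated.
- punch_tip (a point): Tip of the punch's nose, on its axis, 87 mm below punch_mid. The nose under the collar is round, 6 mm in diameter and 50 mm long, tapering over its last 3 mm to a flat end 4 mm wide.
- stand_hole (a point): Centre of the mouth of the upright hole in the top of the fixed wooden stand (80 x 80 x 62 mm block), z up. The hole is round, 12 mm wide with a 2 mm chamfer, 56 mm deep. With the punch seated its shank centre is 37 mm above this point.
- cap_mid (a point): On the pin's axis, level with the top of the joint's round steel cap (34 mm across, 5 mm thick, fixed, lying off centre), z up. Through the cap goes a knock-out hole of 8 mm diameter: its centre lies 5.5 mm from this point in a direction that differs each time and is not measured; find it by feel or sight. A miss stops on the cap at this level. More than 30 N from the punch spoils the joint.
- joint_block: The fixed joint; origin at the centre of its underside, z up, cap top 94 mm above it on the axis. An aluminium boss 56 mm square, 29 mm high under the cap, between two grey cheeks (18 mm thick, 92 mm over both in y, tops 7 mm below the cap's top) over a dark tray open along x. The boss's underside is 34 mm below the cap's top.  A 14 mm tube, the lamp arm, leaves the boss to -x at 75 mm height.
- pin_mid (a point): Centre of the plain steel pivot pin (20 mm diameter, 30 mm long, 0.075 kg, axis z), rusted into the joint's bore under the cap. It starts with its top 8 mm below the cap's top and its lower end 4 mm below the boss. It goes only downwards, needs a push of about 6 to 20 N (varies; off-centre does no harm), and after some 16 mm of travel comes loose and falls.
- tray (a point): Centre of the tray floor under the joint, 86 mm below cap_mid, z up, x along the tray. The tray is 120 mm long in x and 90 mm in y, rims 10 mm high; 56 mm of clear width lie between the cheeks.
- reel: Bystander: reel of solder wire, 54 mm diameter, 40 mm high, origin at the centre of its underside.
- mug: Bystander: white mug, 76 mm diameter, 85 mm high, origin at the centre of its underside.
- phone: Bystander: phone lying flat, 70 x 140 x 9 mm, origin at the centre of its underside.
Mind the look-alikes: they are no part of the job. Of the things that look like the part that bears stand_hole, the middle-sized one is meant.

How it is judged:
By the outcome, as a careful person would: the job done as asked, in the order asked, and still so for the second after the job is handed in, with the robot touching nothing.
It also fails if it takes over 72 s, if anything falls off the work surface, if the arm or the gripper's body presses on something with over 40 N, if the wrist force passes 120 N, or if a joint passes its speed limit or range.

ROBOT

A 7-joint arm with a two-finger parallel gripper is mounted at the origin on the work surface. World frame = base frame: x ahead of the robot, y to its left, z up, the work surface at z = 0. Lengths are in mm, angles in degrees, forces in N, time in s.
With the tool pointing down it reaches from about 400 to 750 mm from the base axis. Payload 19.5 kg.
Tool frame: the origin (TCP) lies at the centre of the arm's flange, where the gripper is bolted on; the fingertips stand 173 mm ahead of it and the grasp point (between the pads) lies 155 mm ahead of it; z points along the fingers, y is the direction in which the jaws open and shut (so a half turn about z gives the same grasp; the last joint's range is limited). The gripper opens to 85 mm and grips with 20 to 120 N. Pads are 22 mm wide; open, the fingers measure 114 mm over their backs; the gripper's body (76 mm by 85 mm) begins 54 mm behind the grasp point. The pads swing forward as they close: fully open they stand 13 mm farther back than shut.
Start: joints at [-70.8, 40.479, -1.581, 85.061, 1.261, 54.483, -4.326], TCP at [211.562, 534.656, 404.668] pointing down, gripper open.
Joint ranges: [-155.06, 155.06], [-18.47, 123.98], [-90, 86.84], [0, 140.48], [-83.41, 263.41], [0, 116], [-161.91, 161.91]. Speed limits (degrees/s): [108.29, 108.29, 147.25, 147.25, 172.46, 172.46, 172.46].

INTERFACE

Orientations are given as a 3x3 rotation matrix whose columns are the frame's x, y, z axes.
In Python, from workcell import ctrl gives the robot as it stands.
- The arm moves only by the tool move_arm, never from a script. Its argument "moves" is a list that holds one entry, the list of rows, each a list of 5 numbers: the shift along the tool's x, y, z in cm, then the turn about the tool's z in rad, then the closure, from -1 (fully open) to 1 (shut). A call has 1 to 5 rows; each row shifts and turns the commanded pose from where the row before left it, along the tool's axes as they then stand; what a row does not reach is not made up. A row lasts 1/12 s, in which the tool goes at most 41.7 mm and 7.16 degrees, less where a joint would pass 70% of its speed; a pose out of reach is approached as far as the arm can. A call is refused whole if a number of a shift passes 4.17 or a number of a turn 0.125, either way. A call with a gripper value outside its range is refused whole. The fingers move at their own pace and stop on an object; the grip force is fixed at half the most. Time passes only in rows, so rows that do not move let the fingers close. It gives the time, the measured TCP pose, the force and the opening at its end, in the units of the state.
- ctrl.state(): the state, without advancing time (a new reading comes with each control period).
- ctrl.grab_frame(name): name is "scene" or "top" or "wrist"; returns the picture (480x640x3 uint8, red, green, blue); there is no depth.
- ctrl.calibration(name): a dict with "fovy" (degrees; the focal length in pixels is half the picture's height over the tangent of half this angle, whatever the lens; pixels are square), "cx", "cy" (the principal point, pixels), "position" and "attitude" of the camera in the world. Camera axes: x right, y up, looking along -z (the intrinsics and any distortion apply to the point x, -y, -z); pixel columns grow to the right and rows downward; lengths in mm; the calibration is good to about 2 mm. The wrist camera is an equidistant fisheye: a pixel r from the principal point sees the ray r / f radians off the axis. A picture is of the moment at which its call begins: read the wrist's pose just before it. calibration takes no time and is no camera call; for the wrist camera it gives the pose at the moment of the call.
- ctrl.sign_off(): hands the job in, once; it reports no verdict.
The state is a dict: "time_s": time; "q": joint angles; "joint_vel": joint speeds; "tau": joint torques, N m; "tool_pos": TCP position; "ee_rot": TCP orientation; "wrist_force": force on the tool from outside, world axes, zero at the start; "torque": the same for the moment, N m; "finger_gap": finger opening in mm.
Only numpy, scipy, OpenCV 4.12 (cv2) and the standard library are available. Lean on these libraries where they do the work, as an engineer would, in place of code of your own. Each camera call takes 0.05 s, during which the arm holds its last target.

## Working session

There is one attempt and no reset: what is moved stays moved. The work goes in short steps, Python scripts to look and compute and a tool call to move; the robot and the scene stay as the last step left them, time stands still between calls to the robot, and variables do not carry over. Pictures are saved under pics/ and viewed, and the job is handed in when it is done.

Besides the shell and the picture viewer there is one more tool, called as a command line: name --argument value ..., lists and objects as JSON in quotes. move_arm: Moves the arm, as the interface text tells. Its arguments: {"type":"object","properties":{"moves":{"type":"array"}},"required":["moves"]}

```bash
ls; mkdir -p pics; python3 - <<'E'
from workcell import ctrl
import cv2,json
s=ctrl.state();print(s)
for n in("scene","top","wrist"):
    print(n,ctrl.calibration(n))
    cv2.imwrite(f"pics/a_{n}.png",ctrl.grab_frame(n)[:,:,::-1])
E
```

```text
pics
{'time_s': 0.0, 'q': array([-70.80258115,  40.51286385,  -1.58084568,  85.08240317,
         1.26164065,  54.48166239,  -4.32522702]), 'joint_vel': array([ 0.08242783, -0.05959591,  0.04555904, -0.01968165, -0.01832991,
       -0.04258768, -0.12199108]), 'tau': array([ 2.96917078e-04, -8.83213663e+01,  1.23473737e+00, -2.36164373e+01,
        1.69687613e-02,  6.51662194e-03,  1.77007183e-05]), 'tool_pos': array([211.5294316 , 534.60870945, 404.24645077]), 'ee_rot': array([[-9.29862889e-01,  3.67906109e-01, -3.21458442e-04],
       [ 3.67906243e-01,  9.29862365e-01, -9.88912538e-04],
       [-6.49148564e-05, -1.03781964e-03, -9.99999459e-01]]), 'wrist_force': array([ 0.29683487, -0.76131013, -0.60415499]), 'torque': array([0.02248312, 0.03892871, 0.03123974]), 'finger_gap': 85.13823694584433}
scene {'fovy': 48.97004260630754, 'cx': 324.1171961582465, 'cy': 229.943698697164, 'position': array([939.29331381, 120.17346228, 779.71747871]), 'attitude': array([[-2.85794093e-01, -8.20817452e-01,  4.94550753e-01],
       [ 9.58290578e-01, -2.44282660e-01,  1.48341330e-01],
       [-9.50979062e-04,  5.16318402e-01,  8.56396172e-01]])}
top {'fovy': 55.64041980006779, 'cx': 326.18976700300584, 'cy': 238.2730791569062, 'position': array([426.15656573,  -2.14211166, 773.57869496]), 'attitude': array([[-0.15756583,  0.96499023, -0.20968276],
       [-0.98750112, -0.15315156,  0.03723089],
       [ 0.0038142 ,  0.21292828,  0.97706039]])}
wrist {'fovy': 65.70646984690485, 'cx': 325.1864386226524, 'cy': 236.19199852093806, 'position': array([140.64095724, 562.65984064, 372.37455058]), 'attitude': array([[ 0.36894367, -0.88730081, -0.27672703],
       [ 0.92944986,  0.35160895,  0.11177704],
       [-0.00188016, -0.29844333,  0.95442551]])}
```

View pics/a_scene.png

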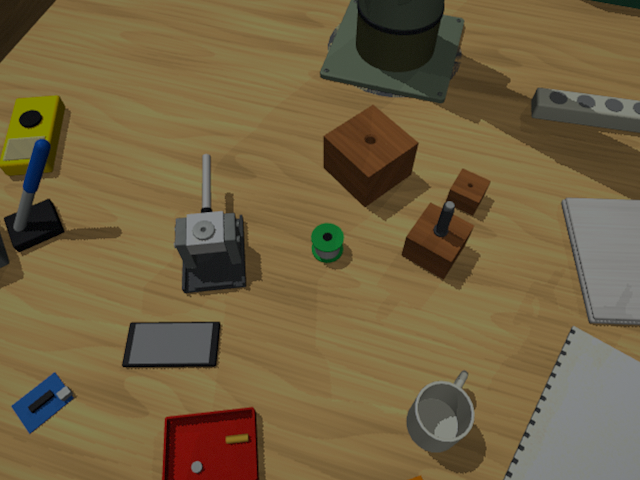

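View pics/a_top.png

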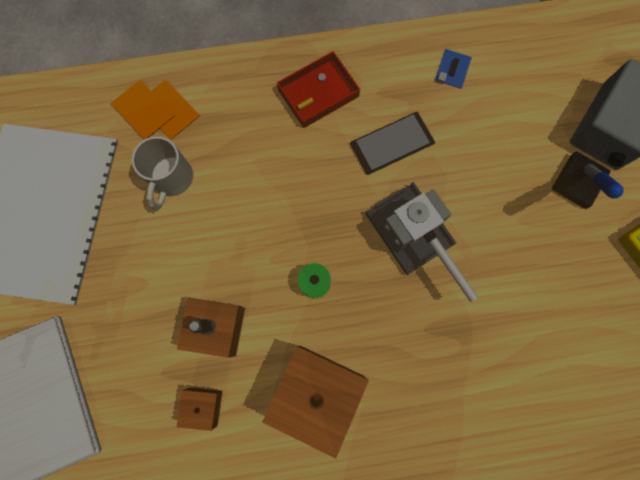

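View pics/a_wrist.png

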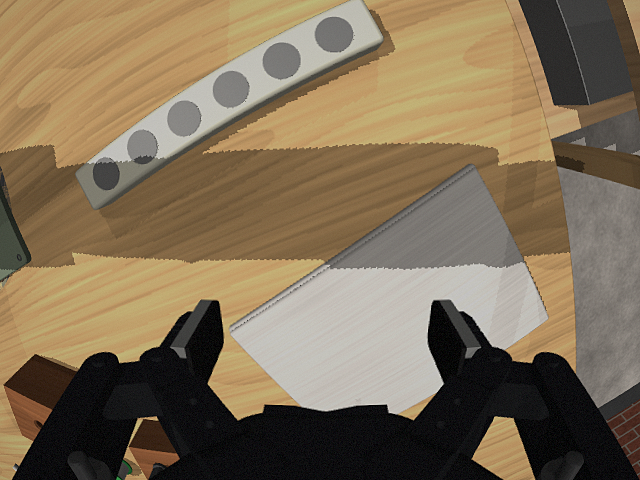

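```bash
cat > h.py <<'E'
import numpy as np, cv2
from workcell import ctrl
def ray(c,u,v,fish=False):
    f=240/np.tan(np.radians(c['fovy']/2))
    x=(u-c['cx'])/f; y=(v-c['cy'])/f
    if fish:
        r=np.hypot(x,y); k=np.sin(r)/r if r>1e-9 else 1
        d=np.array([x*k,-y*k,-np.cos(r)])
    else: d=np.array([x,-y,-1.])
    d=c['attitude']@d
    return c['position'],d/np.linalg.norm(d)
def plane(c,u,v,z,fish=False):
    p,d=ray(c,u,v,fish); return p+d*(z-p[2])/d[2]
def tri(*rs):
    A=np.zeros((3,3));b=np.zeros(3)
    for p,d in rs:
        M=np.eye(3)-np.outer(d,d);A+=M;b+=M@p
    x=np.linalg.solve(A,b)
    return x,[np.linalg.norm((np.eye(3)-np.outer(d,d))@(x-p)) for p,d in rs]
def proj(c,P,fish=False):
    f=240/np.tan(np.radians(c['fovy']/2))
    q=c['attitude'].T@(np.array(P)-c['position']); q=np.array([q[0],-q[1],-q[2]])
    if fish:
        r=np.hypot(q[0],q[1]); t=np.arctan2(r,q[2]); return c['cx']+f*t*q[0]/r, c['cy']+f*t*q[1]/r
    return c['cx']+f*q[0]/q[2], c['cy']+f*q[1]/q[2]
E
python3 - <<'E'
import cv2,numpy as np
def crop(n,x,y,w,h,k=4):
    return cv2.resize(cv2.convertScaleAbs(cv2.imread(f"pics/a_{n}.png")[y:y+h,x:x+w],alpha=1.5),None,fx=k,fy=k,interpolation=cv2.INTER_CUBIC)
cv2.imwrite("pics/b_joint.png",np.vstack([crop("scene",160,200,100,70,5),crop("top",370,175,100,50*1,5)]))
cv2.imwrite("pics/b_stand.png",np.hstack([crop("scene",395,190,90,90,4),crop("top",165,285,90,90,4)]))
E
```

```text
(no output)
```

View pics/b_joint.png

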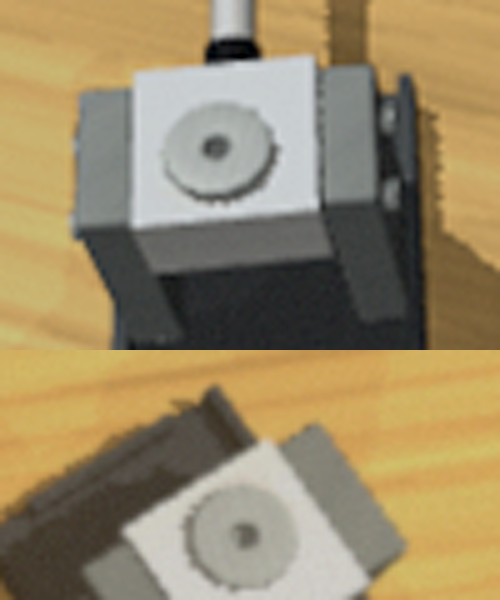

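View pics/b_stand.png

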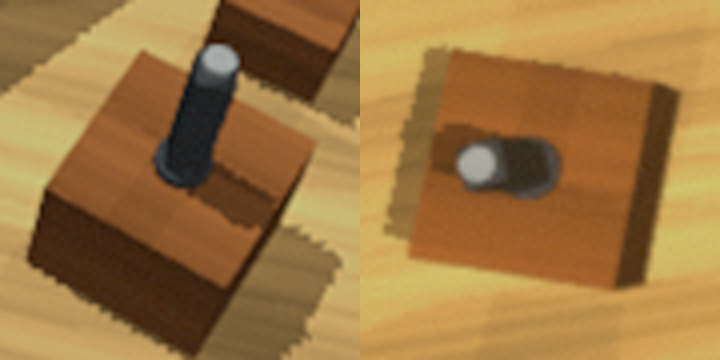

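```bash
python3 - <<'E'
from h import *
T=ctrl.calibration('top');S=ctrl.calibration('scene')
ct=lambda X,Y:(165+(X-360-.5)/4,285+(Y-.5)/4); cs=lambda X,Y:(395+X/4,190+Y/4)
top=[plane(T,*ct(*p),62)for p in[(447,50),(653,86),(615,289),(410,257)]]
sc=[plane(S,*cs(*p),62)for p in[(142,52),(315,145),(224,289),(48,188)]]
for n,q in(('top',top),('sc',sc)):
    q=np.array(q);print(n,q.round(1).tolist(),q.mean(0).round(1),[np.linalg.norm(q[i]-q[i-1]).round(1) for i in range(4)])
print('head',tri(ray(T,*ct(477,165)),ray(S,*cs(220,61))))
print('collar',plane(T,*ct(530,167),65),plane(S,*cs(183,165),65))
h1=ray(T,419,212-.1);h2=ray(S,203.1,229.4)
print('hole',tri(h1,h2),plane(T,419,212,94),plane(S,203,229.4,94))
jt=lambda X,Y:(370+X/5,175+(Y-350)/5); js=lambda X,Y:(160+X/5,200+Y/5)
print('cap disc',plane(T,*jt(243,536),94),plane(S,*js(218,150),94))
print('boss top sc',[plane(S,*js(*p),89).round(1) for p in[(134,73),(313,57),(326,208),(134,229)]])
print('boss top T',[plane(T,*jt(*p),89).round(1) for p in[(268,442),(372,588),(125,530)]])
E
```

```text
top [[520.0, 200.0, 62.0], [493.6, 122.5, 62.0], [420.2, 145.6, 62.0], [444.1, 221.1, 62.0]] [469.5 172.3  62. ] [np.float64(78.7), np.float64(81.8), np.float64(77.0), np.float64(79.2)]
sc [[425.6, 148.4, 62.0], [450.1, 222.9, 62.0], [524.8, 198.8, 62.0], [500.0, 124.9, 62.0]] [475.1 173.7  62. ] [np.float64(78.0), np.float64(78.4), np.float64(78.4), np.float64(78.0)]
head (array([469.76826738, 174.15253507, 129.69635316]), [np.float64(0.007572308187192441), np.float64(0.0075723081871538495)])
collar [470.21470452 171.97177373  65.        ] [476.2759571  173.78362884  65.        ]
hole (array([ 592.06292057, -177.93347768,   88.36968141]), [np.float64(0.22972258513070437), np.float64(0.229722585130689)]) [ 590.60780083 -176.68607468   94.        ] [ 594.91797356 -175.41062201   94.        ]
cap disc [ 590.38981726 -176.00884223   94.        ] [ 595.64266802 -174.11081972   94.        ]
boss top sc [array([ 574.7, -212.5,   89. ]), array([ 553.3, -161.3,   89. ]), array([ 602.7, -136.8,   89. ]), array([ 626. , -189.4,   89. ])]
boss top T [array([ 620.5, -191.2,   89. ]), array([ 568.9, -213.6,   89. ]), array([ 599.3, -141.2,   89. ])]
```

move_arm --moves '[[[-2.5,-1.6,0,0,-1],[-2.5,-1.6,0,0,-1],[-2.5,-1.6,0,0,-1],[-2.5,-1.6,0,0,-1],[-2.5,-1.6,0,0,-1]]]'

```text
time_s: 0.57
tool_pos: [298.9, 413.0, 404.6]
ee_rot: [[-0.93, 0.368, -0.0], [0.368, 0.93, -0.0], [0.0, -0.0, -1.0]]
wrist_force: [0.4, 0.9, 0.3]
finger_gap: 85.2
```

move_arm --moves '[[[-2.5,-1.6,0,0,-1],[-2.5,-1.6,0,0,-1],[-2.5,-1.6,0,0,-1],[-2.5,-1.6,0,0,-1],[-2.5,-1.6,0,0,-1]]]'

```text
time_s: 0.98
tool_pos: [385.8, 292.6, 404.7]
ee_rot: [[-0.93, 0.368, -0.0], [0.368, 0.93, -0.0], [0.0, -0.0, -1.0]]
wrist_force: [0.4, 0.4, 0.4]
finger_gap: 85.5
```

move_arm --moves '[[[-2.5,-1.6,0,0,-1],[-2.5,-1.6,0,0,-1],[-2.5,-1.6,0,0,-1],[-2.5,-1.6,0,0,-1],[-2.5,-1.6,0,0,-1]]]'

```text
time_s: 1.4
tool_pos: [472.6, 172.1, 404.6]
ee_rot: [[-0.93, 0.368, -0.0], [0.368, 0.93, -0.0], [0.0, -0.0, -1.0]]
wrist_force: [1.2, 0.6, 0.3]
finger_gap: 85.8
```

```bash
python3 - <<'E'
from h import *
s=ctrl.state();c=ctrl.calibration('wrist');im=ctrl.grab_frame('wrist')[:,:,::-1]
cv2.imwrite('pics/c_w.png',im);print(s['tool_pos'])
np.save('c.npy',c,allow_pickle=True)
for z in(62,131,140):print(z,proj(c,(472.3,173,z),True))
E
```

```text
[472.60652664 172.1346709  404.63051233]
62 (np.float64(326.4727634349157), np.float64(212.37929522254265))
131 (np.float64(326.6922781531854), np.float64(236.34383097329842))
140 (np.float64(326.72925512843517), np.float64(240.4260219823086))
```

View pics/c_w.png

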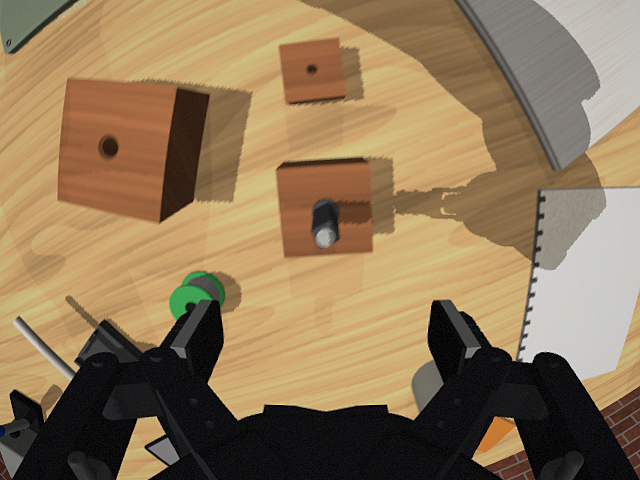

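```bash
python3 - <<'E'
from h import *
im=cv2.imread('pics/c_w.png')
cv2.imwrite('pics/d.png',cv2.convertScaleAbs(cv2.resize(im[150:265,270:380],None,fx=5,fy=5,interpolation=cv2.INTER_CUBIC),alpha=1.8))
E
```

```text
(no output)
```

View pics/d.png

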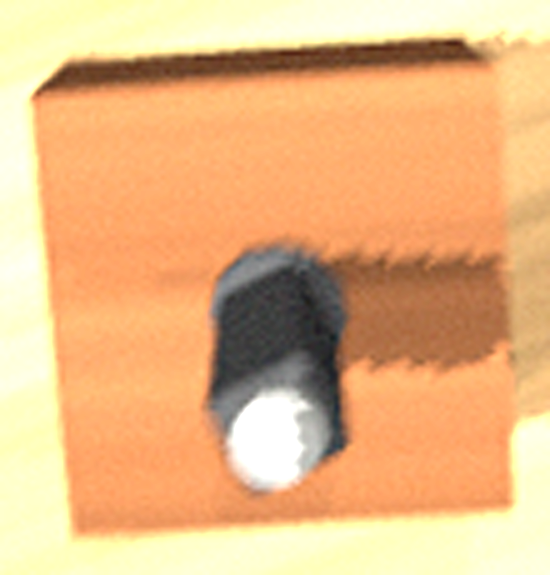

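```bash
python3 - <<'E'
from h import *
c=np.load('c.npy',allow_pickle=True).item()
P=lambda X,Y,z:plane(c,270+(X-2)/5,150+(Y-2)/5,z,True)
q=np.array([P(*p,62) for p in[(35,95),(493,67),(511,508),(75,535)]])
print(q.round(1),q.mean(0),[np.linalg.norm(q[i]-q[i-1]).round(1) for i in range(4)])
for i in range(4):
    d=q[i]-q[i-1];print(np.degrees(np.arctan2(d[1],d[0])))
for z,a,b in((131,(210,405),(300,352)),(67,(225,300),(297,265))):
    d=P(*b,z)-P(*a,z);print(z,np.linalg.norm(d),np.degrees(np.arctan2(d[1],d[0])))
print(P(270,440,140),P(282,305,66))
E
```

```text
[[421.3 148.   62. ]
 [445.3 221.3  62. ]
 [520.2 197.5  62. ]
 [496.2 123.2  62. ]] [470.77099493 172.52027036  62.        ] [np.float64(78.9), np.float64(77.2), np.float64(78.5), np.float64(78.1)]
161.66185735067307
71.84073061882998
-17.631576454177523
-107.87021853156652
131 14.281165604350344 99.74810242569173
67 13.570406754648028 94.82191169709237
[469.72718991 171.80721724 140.        ] [469.79902737 173.54984498  66.        ]
```

move_arm --moves '[[[0,0,2.5,0,-1],[0,0,2.5,0,-1],[0,0,2.0,0,-1],[0,0,0,0,-1],[0,0,0,0,-1]]]'

```text
time_s: 1.87
tool_pos: [471.9, 173.7, 334.7]
ee_rot: [[-0.93, 0.368, -0.001], [0.368, 0.93, -0.001], [0.001, -0.001, -1.0]]
wrist_force: [0.4, 0.3, -0.1]
finger_gap: 85.6
```

```bash
python3 - <<'E'
from h import *
c=ctrl.calibration('wrist');s=ctrl.state();im=ctrl.grab_frame('wrist')[:,:,::-1]
cv2.imwrite('pics/e_w.png',im);print(s['tool_pos'])
np.save('c2.npy',c,allow_pickle=True)
u,v=map(int,proj(c,(472.3,173,110),True));print(u,v)
cv2.imwrite('pics/e.png',cv2.convertScaleAbs(cv2.resize(im[v-75:v+75,u-80:u+80],None,fx=4,fy=4,interpolation=cv2.INTER_CUBIC),alpha=2.2))
E
```

```text
[471.87202539 173.68440078 334.65745913]
325 265
```

View pics/e.png

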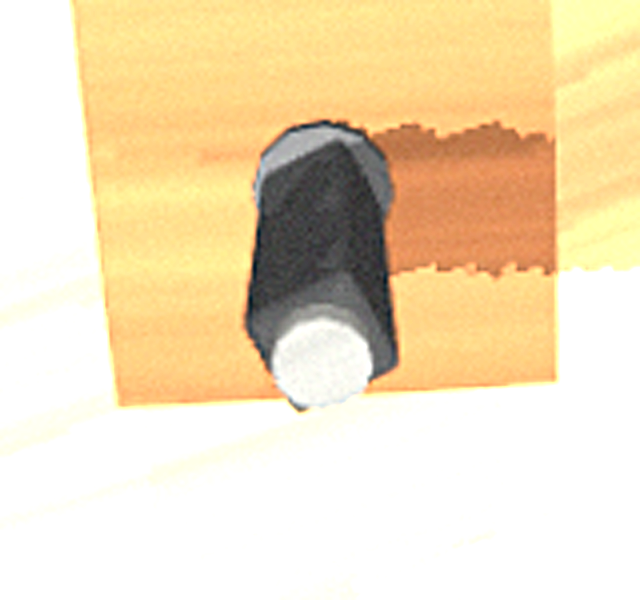

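```bash
python3 - <<'E'
from h import *
c=np.load('c2.npy',allow_pickle=True).item()
P=lambda X,Y,z:plane(c,245+(X-1.5)/4,190+(Y-1.5)/4,z,True)
def ang(a,b,z):
    d=P(*b,z)-P(*a,z);return np.linalg.norm(d).round(1),np.degrees(np.arctan2(d[1],d[0])).round(1)
print(ang((262,180),(343,140),67),ang((343,140),(385,205),67))
for z in(128,131):
    q=[(247,325),(345,270),(397,360),(300,410)]
    print([ang(q[i-1],q[i],z) for i in range(4)],np.mean([P(*p,z) for p in q],0))
print('collar',P(324,187,65),'head',P(323,361,145),P(323,361,137))
E
```

```text
(np.float64(15.1), np.float64(95.6)) (np.float64(13.3), np.float64(10.5))
[(np.float64(13.8), np.float64(-172.6)), (np.float64(14.5), np.float64(99.5)), (np.float64(14.1), np.float64(7.0)), (np.float64(14.4), np.float64(-81.9))] [470.8101671  173.59791507 128.        ]
[(np.float64(13.5), np.float64(-172.6)), (np.float64(14.3), np.float64(99.5)), (np.float64(13.9), np.float64(7.0)), (np.float64(14.2), np.float64(-81.9))] [469.61101266 174.0803871  131.        ]
collar [469.84998038 174.16203208  65.        ] head [466.27475965 175.53364764 145.        ] [469.58707154 174.20658485 137.        ]
```

move_arm --moves '[[[0,0,0,-0.103,-1],[0,0,0,-0.103,-1],[0,0,0,-0.103,-1],[0,0,0,-0.103,-1],[0,0,0,-0.103,-1]]]'

```text
time_s: 2.33
tool_pos: [472.1, 173.6, 336.3]
ee_rot: [[-0.99, -0.143, 0.002], [-0.143, 0.99, 0.0], [-0.002, -0.0, -1.0]]
wrist_force: [0.2, -0.2, 0.1]
finger_gap: 85.3
```

move_arm --moves '[[[0.13,0.04,0.5,0,-1],[0,0,1.5,0,-1],[0,0,1.5,0,-1],[0,0,0.5,0,-1],[0,0,0,0,-1]]]'

```text
time_s: 2.75
tool_pos: [470.5, 173.8, 294.3]
ee_rot: [[-0.991, -0.136, -0.001], [-0.136, 0.991, -0.001], [0.001, -0.001, -1.0]]
wrist_force: [-0.0, -0.1, -0.4]
finger_gap: 85.7
```

```bash
python3 - <<'E'
from h import *
c=ctrl.calibration('wrist');s=ctrl.state();im=ctrl.grab_frame('wrist')[:,:,::-1]
cv2.imwrite('pics/f_w.png',cv2.convertScaleAbs(im,alpha=2));print(s['tool_pos'],s['ee_rot'].round(3),s['q'].round(1))
E
```

```text
[470.48485432 173.8376226  294.34960256] [[-0.991 -0.136 -0.001]
 [-0.136  0.991 -0.001]
 [ 0.001 -0.001 -1.   ]] [-17.3  44.5 -12.  107.3  17.   30.   57. ]
```

View pics/f_w.png

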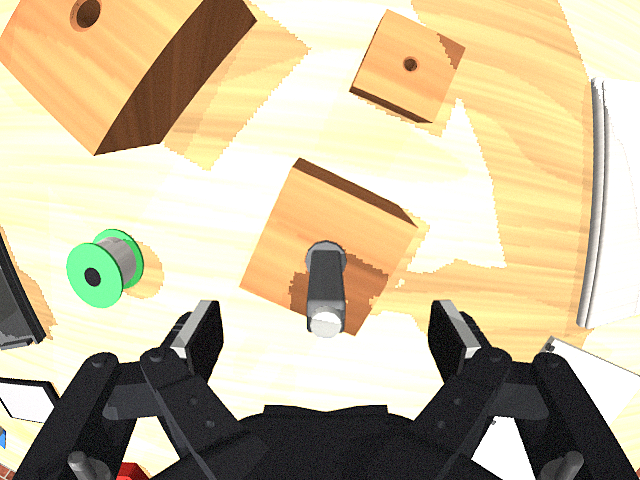

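move_arm --moves '[[[0,0,1.3,0,-1],[0,0,1.3,0,-1],[0,0,1.1,0,-1],[0,0,0.3,0,-1],[0,0,0,0,-1]]]'

```text
time_s: 3.22
tool_pos: [470.6, 173.8, 255.0]
ee_rot: [[-0.991, -0.137, -0.0], [-0.137, 0.991, -0.0], [0.0, -0.0, -1.0]]
wrist_force: [0.1, 0.3, -0.6]
finger_gap: 85.0
```

```bash
python3 - <<'E'
from h import *
c=ctrl.calibration('wrist');s=ctrl.state();im=ctrl.grab_frame('wrist')[:,:,::-1]
cv2.imwrite('pics/g_w.png',cv2.convertScaleAbs(im,alpha=2));print(s['tool_pos'])
E
```

```text
[470.64750439 173.80376863 254.97455913]
```

View pics/g_w.png

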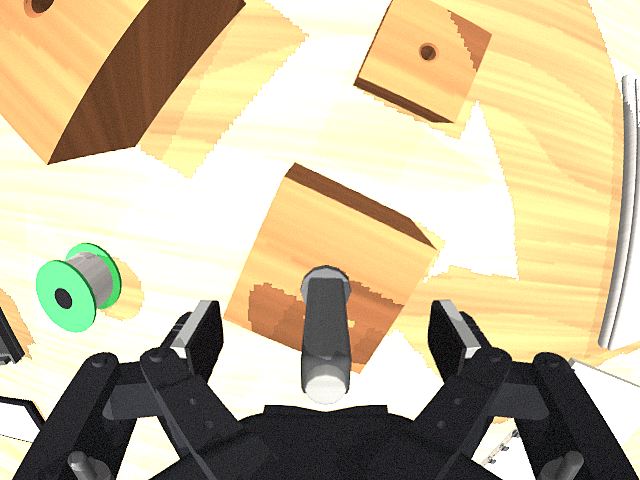

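move_arm --moves '[[[0,0,0,0,1],[0,0,0,0,1],[0,0,0,0,1],[0,0,0,0,1],[0,0,0,0,1]]]'

```text
time_s: 3.68
tool_pos: [470.6, 173.7, 254.9]
ee_rot: [[-0.99, -0.138, 0.0], [-0.138, 0.99, 0.0], [-0.0, -0.0, -1.0]]
wrist_force: [-0.3, -0.1, 0.1]
finger_gap: 25.7
```

move_arm --moves '[[[0,0,0,0,1],[0,0,0,0,1],[0,0,0,0,1],[0,0,0,0,1],[0,0,0,0,1]]]'

```text
time_s: 4.1
tool_pos: [470.6, 173.7, 254.9]
ee_rot: [[-0.99, -0.138, 0.0], [-0.138, 0.99, 0.0], [-0.0, -0.0, -1.0]]
wrist_force: [-1.3, -0.5, 5.6]
finger_gap: 15.4
```

```bash
python3 - <<'E'
from h import *
c=ctrl.calibration('wrist');s=ctrl.state();im=ctrl.grab_frame('wrist')[:,:,::-1]
cv2.imwrite('pics/h_w.png',cv2.convertScaleAbs(im,alpha=2));print(s['tool_pos'],s['finger_gap'],s['wrist_force'],s['torque'])
E
```

```text
[470.61792589 173.74620061 254.92536146] 15.38069034219451 [-1.267908   -0.51537736  5.60650105] [-0.08733792  0.11338119  0.04603318]
```

View pics/h_w.png

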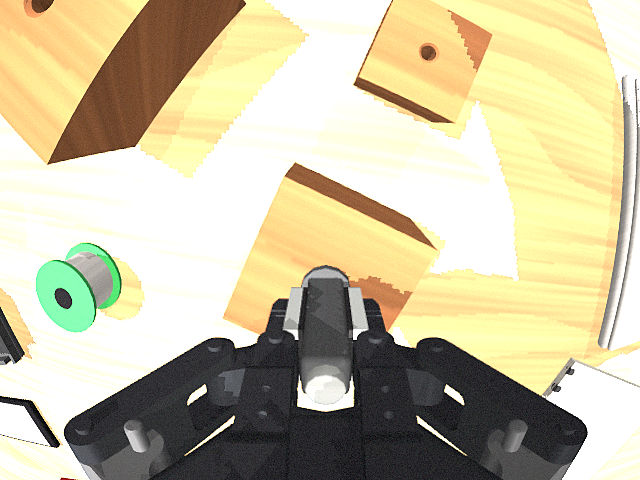

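move_arm --moves '[[[0,0,-0.5,0,1],[0,0,-1.0,0,1],[0,0,-1.5,0,1],[0,0,-1.5,0,1],[0,0,-1.5,0,1]]]'

```text
time_s: 4.57
tool_pos: [470.5, 173.7, 315.6]
ee_rot: [[-0.99, -0.138, -0.0], [-0.138, 0.99, -0.0], [0.0, -0.0, -1.0]]
wrist_force: [-0.4, -0.9, -1.5]
finger_gap: 15.4
```

move_arm --moves '[[[0,0,-2,0,1],[0,0,-2,0,1],[0,0,-2,0,1],[0,0,-1.5,0,1],[0,0,-0.5,0,1]]]'

```text
time_s: 4.98
tool_pos: [470.6, 173.7, 396.8]
ee_rot: [[-0.99, -0.138, 0.002], [-0.138, 0.99, 0.001], [-0.002, 0.001, -1.0]]
wrist_force: [-0.2, -0.5, -1.5]
finger_gap: 15.5
```

```bash
python3 - <<'E'
from h import *
c=ctrl.calibration('wrist');s=ctrl.state();im=ctrl.grab_frame('wrist')[:,:,::-1]
cv2.imwrite('pics/i_w.png',cv2.convertScaleAbs(im,alpha=2));print(s['tool_pos'],s['finger_gap'],s['wrist_force'],s['torque'])
cv2.imwrite('pics/i_s.png',cv2.convertScaleAbs(ctrl.grab_frame('scene')[:,:,::-1],alpha=2))
E
```

```text
[470.5987077  173.73409577 396.82684272] 15.506634366098456 [-0.2466624  -0.47450836 -1.54595656] [ 0.02519313 -0.01817121  0.03633428]
```

View pics/i_w.png

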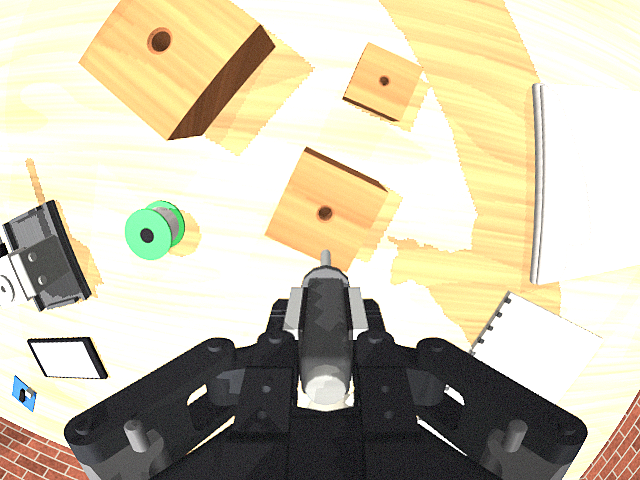

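View pics/i_s.png

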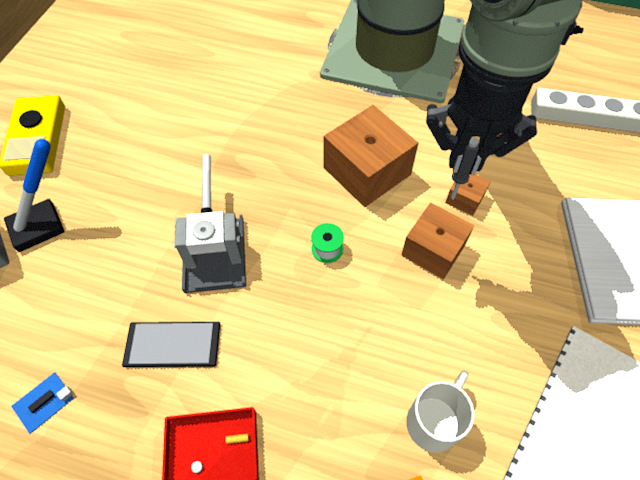

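```bash
python3 - <<'E'
from h import *
t=ctrl.grab_frame('top')[:,:,::-1]
cv2.imwrite('pics/i_t.png',cv2.convertScaleAbs(t,alpha=2))
s=cv2.imread('pics/i_s.png')
t=cv2.imread('pics/i_t.png')
k=lambda im,x,y:cv2.resize(im[y-30:y+30,x-30:x+30],None,fx=5,fy=5,interpolation=cv2.INTER_CUBIC)
cv2.imwrite('pics/j.png',np.vstack([np.hstack([k(s,440,233),k(t,215,327)]),np.hstack([k(s,203,229),k(t,419,212)])]))
E
```

```text
(no output)
```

View pics/j.png

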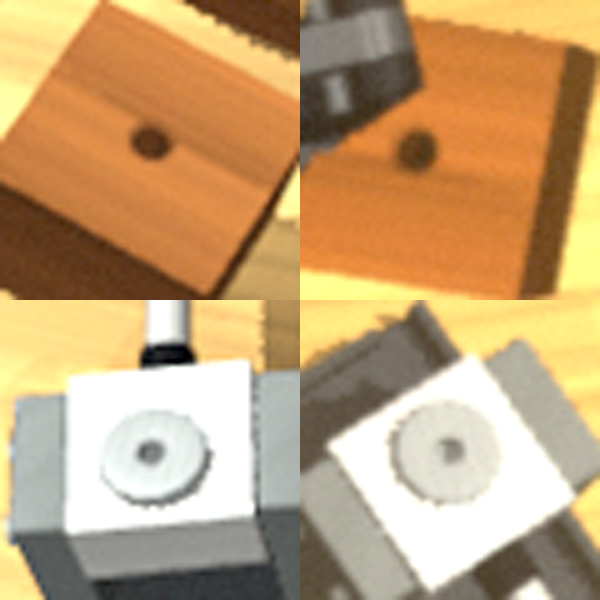

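```bash
python3 - <<'E'
from h import *
T=ctrl.calibration('top');S=ctrl.calibration('scene')
for z in(94,):
  for c,a,b in((T,(208.3,327.1),(418.9,212.1)),(S,(439.9,231.5),(203.1,229.3))):
    A=plane(c,*a,62);B=plane(c,*b,z);print(A,B,B-A, np.array([470.6,173.7])+(B-A)[:2])
E
```

```text
[469.46494891 171.38215639  62.        ] [ 590.4745246  -176.50065079   94.        ] [ 121.00957569 -347.88280718   32.        ] [ 591.60957569 -174.18280718]
[475.17554727 172.79757623  62.        ] [ 594.71030813 -175.33581714   94.        ] [ 119.53476086 -348.13339337   32.        ] [ 590.13476086 -174.43339337]
```

move_arm --moves '[[[-0.3,-1.5,0,0,1],[-0.5,-2.5,0,0,1],[-0.5,-2.5,0,0,1],[-0.5,-2.5,0,0,1],[-0.5,-2.5,0,0,1]]]'

```text
time_s: 5.55
tool_pos: [509.4, 61.8, 393.5]
ee_rot: [[-0.99, -0.138, -0.002], [-0.138, 0.99, -0.0], [0.002, -0.0, -1.0]]
wrist_force: [0.0, -0.4, -2.1]
finger_gap: 15.3
```

move_arm --moves '[[[-0.5,-2.5,0,0,1],[-0.5,-2.5,0,0,1],[-0.5,-2.5,0,0,1],[-0.5,-2.5,0,0,1],[-0.5,-2.5,0,0,1]]]'

```text
time_s: 5.97
tool_pos: [551.4, -58.7, 393.4]
ee_rot: [[-0.99, -0.138, -0.002], [-0.138, 0.99, 0.0], [0.002, 0.0, -1.0]]
wrist_force: [0.5, 0.2, -1.6]
finger_gap: 15.3
```

move_arm --moves '[[[-0.5,-2.5,0,0,1],[-0.5,-2.5,0,0,1],[-0.5,-2.5,0,0,1],[-0.5,-2.5,0,0,1],[-0.3,-1.5,0,0,1]]]'

```text
time_s: 6.38
tool_pos: [590.0, -170.8, 392.9]
ee_rot: [[-0.991, -0.136, -0.002], [-0.136, 0.991, -0.001], [0.002, -0.0, -1.0]]
wrist_force: [-1.2, -0.1, -2.8]
finger_gap: 15.5
```

```bash
python3 - <<'E'
from h import *
c=ctrl.calibration('wrist');s=ctrl.state();im=ctrl.grab_frame('wrist')[:,:,::-1]
cv2.imwrite('pics/k_w.png',cv2.convertScaleAbs(im,alpha=2));print(s['tool_pos'],s['finger_gap'],s['wrist_force'],s['q'])
E
```

```text
[ 590.01513934 -170.808363    392.94177039] 15.478986608313608 [-1.24478938 -0.09343954 -2.84969748] [ 21.80418607  45.5718215  -18.92221035  76.71882052  15.52111105
  60.3469242   98.26449734]
```

View pics/k_w.png

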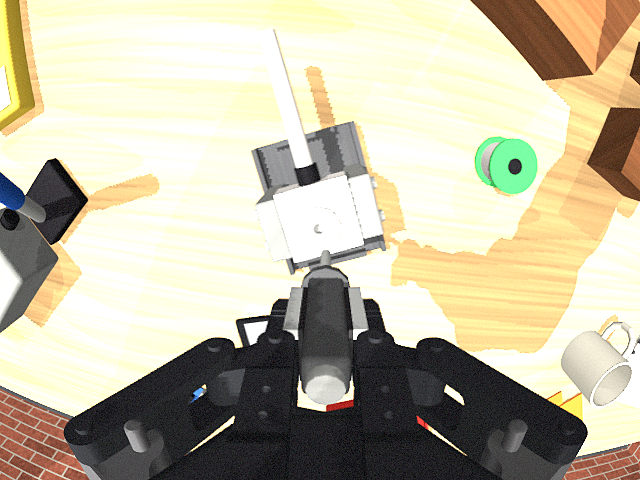

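move_arm --moves '[[[-0.05,-0.36,1.0,0,1],[0,0,1.2,0,1],[0,0,1.2,0,1],[0,0,0.8,0,1],[0,0,0,0,1]]]'

```text
time_s: 6.85
tool_pos: [590.5, -170.9, 350.2]
ee_rot: [[-0.99, -0.139, -0.003], [-0.139, 0.99, 0.001], [0.003, 0.001, -1.0]]
wrist_force: [-1.2, 0.2, -1.6]
finger_gap: 15.1
```

```bash
python3 - <<'E'
from h import *
c=ctrl.calibration('wrist');s=ctrl.state();im=ctrl.grab_frame('wrist')[:,:,::-1]
cv2.imwrite('pics/l_w.png',im);print(s['tool_pos'],s['finger_gap'],s['wrist_force'])
np.save('c3.npy',c,allow_pickle=True)
cv2.imwrite('pics/l.png',cv2.convertScaleAbs(cv2.resize(im[180:280,255:385],None,fx=6,fy=6,interpolation=cv2.INTER_CUBIC),alpha=1.3))
S=ctrl.grab_frame('scene')[:,:,::-1];T=ctrl.grab_frame('top')[:,:,::-1]
k=lambda im,x,y:cv2.convertScaleAbs(cv2.resize(im[y-40:y+40,x-40:x+40],None,fx=5,fy=5,interpolation=cv2.INTER_CUBIC),alpha=1.3)
cv2.imwrite('pics/l2.png',np.hstack([k(S,203,215),k(T,415,212)]))
E
```

```text
[ 590.45192753 -170.93447996  350.22157035] 15.124857280870112 [-1.24068233  0.15277173 -1.58607265]
```

View pics/l.png

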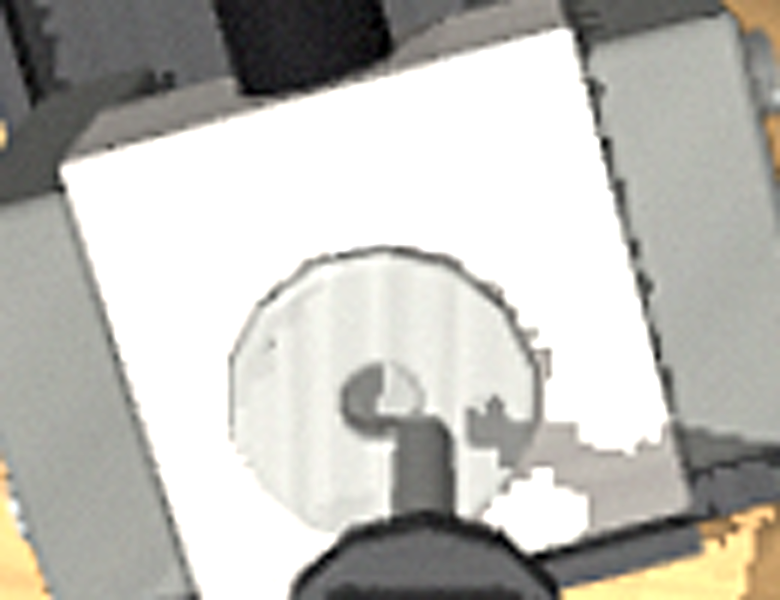

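View pics/l2.png

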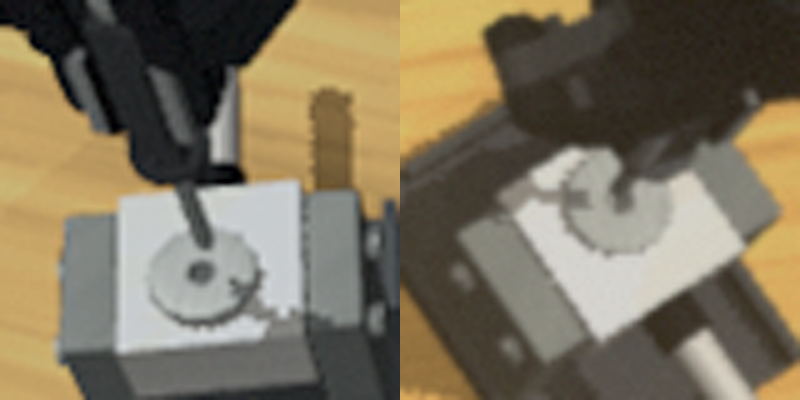

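```bash
python3 - <<'E'
from h import *
c=np.load('c3.npy',allow_pickle=True).item();s=ctrl.state();print(s['tool_pos'])
P=lambda X,Y,z:plane(c,255+(X-2.5)/6,180+(Y-2.5)/6,z,True)
t=s['tool_pos']
R=s['ee_rot']
for tz in(105.3,107.3,109.3):
    tip=P(424,426,tz);h=P(382,401,94);d=h-tip;print(tip,h,'tool dx,dy',d@R[:,0],d@R[:,1], 'tip-TCP in tool',(tip-t)@R)
E
```

```text
[ 590.9020988  -171.3035049   352.90418531]
[ 589.07720589 -170.99565591  105.3       ] [ 590.8339516  -175.25038409   94.        ] tool dx,dy -1.1502817993314285 -4.455912990146411 tip-TCP in tool [  1.80664564   0.57214224 247.60384947]
[ 588.38111989 -171.09415759  107.3       ] [ 590.8339516  -175.25038409   94.        ] tool dx,dy -1.852963831402784 -4.454385271087632 tip-TCP in tool [  2.50932767   0.57061453 245.60373099]
[ 587.68503388 -171.19265928  109.3       ] [ 590.8339516  -175.25038409   94.        ] tool dx,dy -2.5556458634741444 -4.452857552028825 tip-TCP in tool [  3.2120097    0.56908681 243.60361251]
```

move_arm --moves '[[[-0.15,-0.44,0,0,1],[0,0,0,0,1],[0,0,0,0,1],[0,0,0,0,1],[0,0,0,0,1]]]'

```text
time_s: 7.42
tool_pos: [592.9, -175.7, 352.8]
ee_rot: [[-0.99, -0.138, 0.0], [-0.138, 0.99, -0.0], [-0.0, -0.0, -1.0]]
wrist_force: [-1.2, 0.7, -0.8]
finger_gap: 15.0
```

```bash
cat > look.py <<'E'
from h import *
import sys
n=sys.argv[1]
s=ctrl.state();c=ctrl.calibration('wrist');im=ctrl.grab_frame('wrist')[:,:,::-1]
cv2.imwrite(f'pics/{n}_w.png',im);print(s['tool_pos'],s['finger_gap'],s['wrist_force'],s['torque'])
np.save('c4.npy',c,allow_pickle=True)
S=ctrl.grab_frame('scene')[:,:,::-1]
k=lambda im,x,y,f,h=40:cv2.convertScaleAbs(cv2.resize(im[y-h:y+h,x-h:x+h],(400,400),interpolation=cv2.INTER_CUBIC),alpha=f)
cv2.imwrite(f'pics/{n}.png',np.hstack([k(im,325,235,1.3),k(S,203,215,1.3)]))
print(ctrl.state()['tool_pos'])
E
python3 look.py m
```

```text
[ 592.88464928 -175.74248449  352.82952333] 15.02847682010397 [-1.1823191   0.66388819 -0.83260541] [-0.03402499  0.01538848 -0.00158583]
[ 592.89211109 -175.69276574  352.80380214]
```

View pics/m.png

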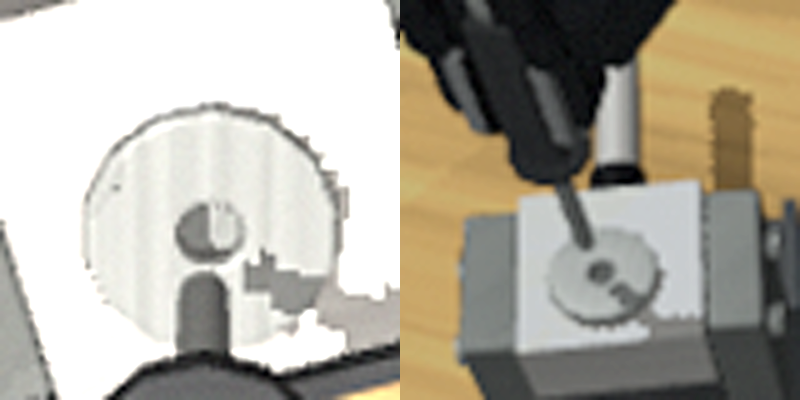

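```bash
python3 - <<'E'
from h import *
c=np.load('c4.npy',allow_pickle=True).item();s=ctrl.state()
P=lambda X,Y,z:plane(c,285+(X-2)/5,195+(Y-2)/5,z,True)
R=s['ee_rot'];t=s['tool_pos']
for tz in(108,109.9,112):
    tip=P(202,281,tz);h=P(209.5,232,94);d=h-tip;print('tool dx,dy',d@R[:,0],d@R[:,1], 'tip-TCP',(tip-t)@R)
q=(np.array([470.6,173.7]))
E
```

```text
tool dx,dy 1.6965382216593141 0.9486990119921374 tip-TCP [  0.4546165   -0.38501794 244.80381967]
tool dx,dy 1.0202188167126705 0.9455027003086222 tip-TCP [  1.1309359   -0.38182163 242.90379053]
tool dx,dy 0.2727078954558862 0.9419699347636693 tip-TCP [  1.87844682  -0.37828886 240.80375832]
```

move_arm --moves '[[[0.1,0.09,0.4,0,1],[0,0,0.4,0,1],[0,0,0.3,0,1],[0,0,0,0,1],[0,0,0,0,1]]]'

```text
time_s: 7.93
tool_pos: [591.8, -175.0, 341.5]
ee_rot: [[-0.99, -0.138, -0.0], [-0.138, 0.99, 0.0], [0.0, 0.0, -1.0]]
wrist_force: [-0.1, 0.6, -1.6]
finger_gap: 15.0
```

```bash
python3 look.py n
```

```text
[ 591.79240047 -175.01134318  341.4508104 ] 14.97758477154349 [-0.11881524  0.6088737  -1.56577335] [-0.00474354  0.00936202  0.02251344]
[ 591.83155268 -175.00711068  341.77764651]
```

View pics/n.png

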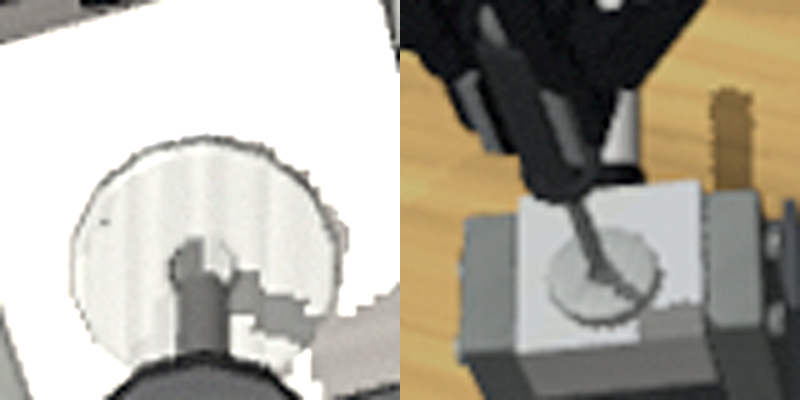

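```bash
python3 - <<'E'
from h import *
c=np.load('c4.npy',allow_pickle=True).item();s=ctrl.state()
P=lambda X,Y,z:plane(c,285+(X-2)/5,195+(Y-2)/5,z,True)
R=s['ee_rot'];t=s['tool_pos']
for tz in(97,98.7,100):
    tip=P(202,285,tz);h=P(203,269,94);d=h-tip;print('tool dx,dy',d@R[:,0],d@R[:,1], 'tip-TCP',(tip-t)@R)
E
```

```text
tool dx,dy 1.0141585719764181 0.12094459190851414 tip-TCP [  0.25045769  -0.29812065 244.77766316]
tool dx,dy 0.40597393795815906 0.11850040426744059 tip-TCP [  0.85864233  -0.29567646 243.07762449]
tool dx,dy -0.05910842923234082 0.11663131960072975 tip-TCP [  1.32372469  -0.29380738 241.77759491]
```

move_arm --moves '[[[0.04,0.01,0.2,0,1],[0,0,0.15,0,1],[0,0,0.1,0,1],[0,0,0,0,1],[0,0,0,0,1]]]'

```text
time_s: 8.45
tool_pos: [591.4, -175.0, 337.2]
ee_rot: [[-0.99, -0.138, -0.0], [-0.138, 0.99, -0.0], [0.0, -0.0, -1.0]]
wrist_force: [-0.8, 1.0, -2.1]
finger_gap: 15.3
```

move_arm --moves '[[[0,0,0.08,0,1],[0,0,0.05,0,1],[0,0,0,0,1],[0,0,0,0,1]]]'

```text
time_s: 8.78
tool_pos: [591.4, -174.9, 335.9]
ee_rot: [[-0.99, -0.138, -0.0], [-0.138, 0.99, -0.0], [0.0, -0.0, -1.0]]
wrist_force: [0.1, -0.8, -2.2]
finger_gap: 15.3
```

```bash
python3 look.py o
```

```text
[ 591.38298248 -174.93991264  335.891573  ] 15.29693133333797 [ 0.12399532 -0.8384461  -2.23660203] [-0.02141632  0.01568413 -0.01271296]
[ 591.38076987 -174.98065673  335.91778561]
```

View pics/o.png

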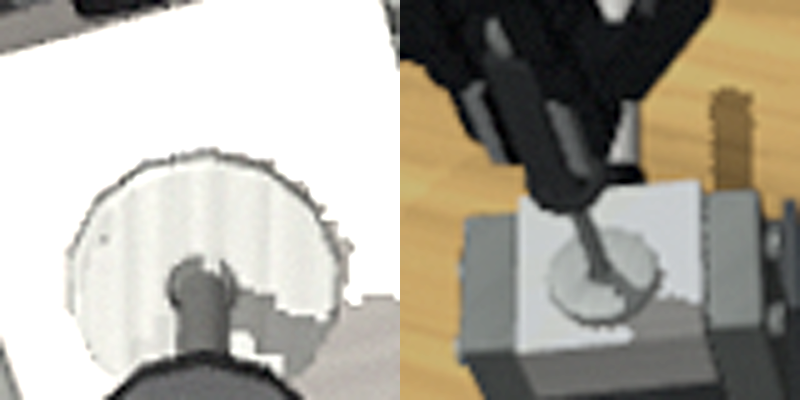

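move_arm --moves '[[[0,0,0.1,0,1],[0,0,0,0,1],[0,0,0,0,1]]]'

```text
time_s: 9.13
tool_pos: [591.4, -175.0, 334.9]
ee_rot: [[-0.99, -0.138, -0.0], [-0.138, 0.99, -0.0], [0.0, -0.0, -1.0]]
wrist_force: [0.1, 0.3, -2.3]
finger_gap: 15.4
```

move_arm --moves '[[[0,0,0.1,0,1],[0,0,0,0,1],[0,0,0,0,1]]]'

```text
time_s: 9.38
tool_pos: [591.4, -175.0, 333.8]
ee_rot: [[-0.99, -0.138, -0.0], [-0.138, 0.99, -0.0], [0.0, -0.0, -1.0]]
wrist_force: [0.0, -0.7, -2.6]
finger_gap: 15.2
```

move_arm --moves '[[[0,0,0.1,0,1],[0,0,0,0,1],[0,0,0,0,1]]]'

```text
time_s: 9.63
tool_pos: [591.4, -174.9, 332.9]
ee_rot: [[-0.99, -0.138, -0.0], [-0.138, 0.99, -0.0], [0.0, -0.0, -1.0]]
wrist_force: [0.3, 1.2, -0.7]
finger_gap: 15.3
```

```bash
python3 look.py p
```

```text
[ 591.38543281 -174.93935883  332.86968607] 15.264735329643274 [ 0.32990825  1.24966019 -0.65239635] [-0.04404978 -0.02039218  0.01524544]
[ 591.38921386 -174.95510568  332.92489493]
```

View pics/p.png

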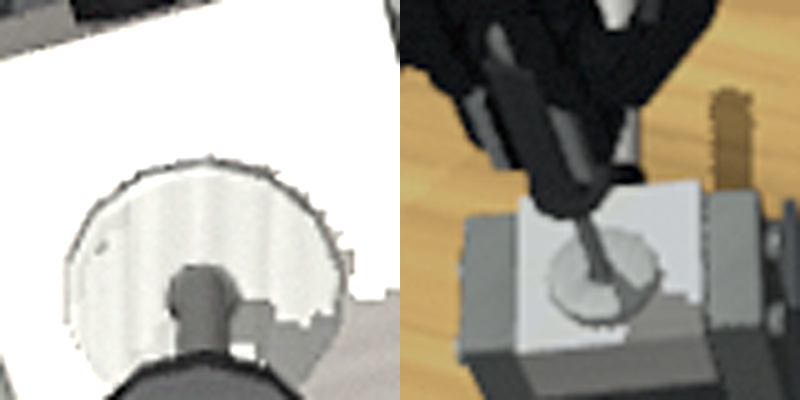

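move_arm --moves '[[[0,0,0.1,0,1],[0,0,0,0,1],[0,0,0,0,1]]]'

```text
time_s: 9.98
tool_pos: [591.4, -175.0, 331.8]
ee_rot: [[-0.99, -0.138, -0.0], [-0.138, 0.99, -0.0], [0.0, -0.0, -1.0]]
wrist_force: [-0.2, -0.3, -2.3]
finger_gap: 15.1
```

move_arm --moves '[[[0,0,0.1,0,1],[0,0,0,0,1],[0,0,0,0,1]]]'

```text
time_s: 10.23
tool_pos: [591.4, -174.9, 330.9]
ee_rot: [[-0.99, -0.138, -0.0], [-0.138, 0.99, -0.0], [0.0, -0.0, -1.0]]
wrist_force: [0.7, -0.2, -1.5]
finger_gap: 15.3
```

move_arm --moves '[[[0,0,0.1,0,1],[0,0,0,0,1],[0,0,0,0,1]]]'

```text
time_s: 10.48
tool_pos: [591.4, -175.0, 329.9]
ee_rot: [[-0.99, -0.138, -0.0], [-0.138, 0.99, -0.0], [0.0, -0.0, -1.0]]
wrist_force: [0.5, 0.8, -0.3]
finger_gap: 15.1
```

move_arm --moves '[[[0,0,0.1,0,1],[0,0,0,0,1],[0,0,0,0,1]]]'

```text
time_s: 10.73
tool_pos: [591.4, -174.9, 328.9]
ee_rot: [[-0.99, -0.138, -0.0], [-0.138, 0.99, -0.0], [0.0, -0.0, -1.0]]
wrist_force: [-0.1, 0.5, -1.3]
finger_gap: 15.1
```

move_arm --moves '[[[0,0,0.1,0,1],[0,0,0,0,1],[0,0,0,0,1]]]'

```text
time_s: 10.98
tool_pos: [591.4, -175.0, 328.3]
ee_rot: [[-0.99, -0.138, 0.001], [-0.138, 0.99, -0.0], [-0.001, -0.0, -1.0]]
wrist_force: [-0.5, 0.4, 5.9]
finger_gap: 15.2
```

move_arm --moves '[[[0,0,0.1,0,1],[0,0,0,0,1],[0,0,0,0,1]]]'

```text
time_s: 11.23
tool_pos: [591.5, -175.0, 327.5]
ee_rot: [[-0.99, -0.138, 0.001], [-0.138, 0.99, -0.001], [-0.001, -0.001, -1.0]]
wrist_force: [-0.8, -0.6, 8.3]
finger_gap: 15.0
```

move_arm --moves '[[[0,0,0.1,0,1],[0,0,0,0,1],[0,0,0,0,1]]]'

```text
time_s: 11.48
tool_pos: [591.5, -175.0, 326.6]
ee_rot: [[-0.99, -0.138, 0.001], [-0.138, 0.99, -0.0], [-0.001, -0.001, -1.0]]
wrist_force: [-1.8, -0.8, 8.6]
finger_gap: 15.3
```

move_arm --moves '[[[0,0,0.1,0,1],[0,0,0,0,1],[0,0,0.1,0,1],[0,0,0,0,1]]]'

```text
time_s: 11.82
tool_pos: [591.5, -175.0, 324.5]
ee_rot: [[-0.99, -0.138, 0.001], [-0.138, 0.99, -0.001], [-0.001, -0.001, -1.0]]
wrist_force: [-1.2, 0.2, 9.2]
finger_gap: 15.2
```

move_arm --moves '[[[0,0,0.1,0,1],[0,0,0,0,1],[0,0,0.1,0,1],[0,0,0,0,1]]]'

```text
time_s: 12.15
tool_pos: [591.5, -175.0, 322.5]
ee_rot: [[-0.99, -0.138, 0.001], [-0.138, 0.99, -0.0], [-0.001, -0.001, -1.0]]
wrist_force: [-1.9, -0.2, 8.6]
finger_gap: 15.2
```

move_arm --moves '[[[0,0,0.1,0,1],[0,0,0,0,1],[0,0,0.1,0,1],[0,0,0,0,1]]]'

```text
time_s: 12.48
tool_pos: [591.5, -175.0, 320.6]
ee_rot: [[-0.99, -0.138, 0.001], [-0.138, 0.99, -0.001], [-0.001, -0.001, -1.0]]
wrist_force: [-0.8, 0.5, 7.7]
finger_gap: 15.3
```

move_arm --moves '[[[0,0,0.1,0,1],[0,0,0,0,1],[0,0,0.1,0,1],[0,0,0,0,1]]]'

```text
time_s: 12.82
tool_pos: [591.5, -175.0, 318.5]
ee_rot: [[-0.99, -0.138, 0.001], [-0.138, 0.99, -0.0], [-0.001, -0.001, -1.0]]
wrist_force: [-0.2, -0.8, 7.7]
finger_gap: 15.1
```

move_arm --moves '[[[0,0,0.1,0,1],[0,0,0,0,1],[0,0,0.1,0,1],[0,0,0,0,1]]]'

```text
time_s: 13.15
tool_pos: [591.6, -175.0, 316.6]
ee_rot: [[-0.99, -0.138, 0.001], [-0.138, 0.99, -0.001], [-0.001, -0.001, -1.0]]
wrist_force: [0.3, 0.0, 7.7]
finger_gap: 15.4
```

move_arm --moves '[[[0,0,0.1,0,1],[0,0,0,0,1],[0,0,0.1,0,1],[0,0,0,0,1]]]'

```text
time_s: 13.48
tool_pos: [591.5, -175.0, 314.3]
ee_rot: [[-0.99, -0.138, 0.001], [-0.138, 0.99, -0.0], [-0.001, -0.0, -1.0]]
wrist_force: [-0.0, 1.1, 3.4]
finger_gap: 15.3
```

move_arm --moves '[[[0,0,0.1,0,1],[0,0,0,0,1],[0,0,0.1,0,1],[0,0,0,0,1]]]'

```text
time_s: 13.82
tool_pos: [591.3, -174.9, 311.5]
ee_rot: [[-0.99, -0.138, -0.001], [-0.138, 0.99, 0.0], [0.001, 0.0, -1.0]]
wrist_force: [0.0, 0.4, -2.1]
finger_gap: 15.0
```

Force is gone after about 16 mm of travel. I'll push a little further and look for the pin in the tray.

move_arm --moves '[[[0,0,0.1,0,1],[0,0,0,0,1],[0,0,0.1,0,1],[0,0,0,0,1]]]'

```text
time_s: 14.15
tool_pos: [591.3, -174.9, 309.7]
ee_rot: [[-0.99, -0.138, -0.0], [-0.138, 0.99, 0.0], [0.0, 0.0, -1.0]]
wrist_force: [-0.5, -0.7, -2.2]
finger_gap: 15.1
```

```bash
python3 - <<'E'
from h import *
S=ctrl.grab_frame('scene')[:,:,::-1]
cv2.imwrite('pics/q.png',cv2.convertScaleAbs(cv2.resize(S[190:310,150:280],None,fx=5,fy=5,interpolation=cv2.INTER_CUBIC),alpha=2.5))
print(ctrl.state()['wrist_force'],ctrl.state()['tool_pos'])
E
```

```text
[-0.33451385  0.88508183 -1.69354696] [ 591.33790013 -174.97695185  309.78623983]
```

View pics/q.png

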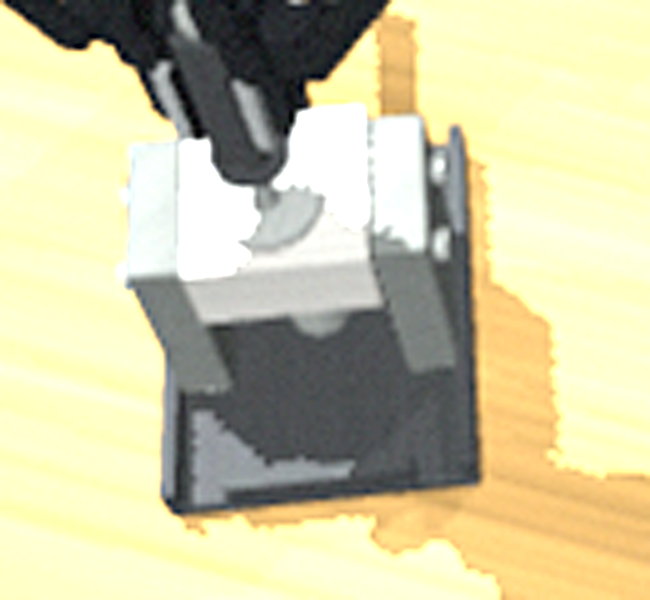

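```bash
python3 - <<'E'
from h import *
S=ctrl.calibration('scene')
for z in (8,14,38,44,60):
    for dx in(-10,0,10):
        u,v=proj(S,(589.2+dx,-175,z));print(z,dx,round((u-150)*5),round((v-190)*5))
E
```

```text
8 -10 336 292
8 0 324 317
8 10 312 342
14 -10 332 283
14 0 321 308
14 10 309 334
38 -10 320 247
38 0 307 272
38 10 295 298
44 -10 316 237
44 0 304 263
44 10 292 289
60 -10 307 212
60 0 295 238
60 10 282 264
```

move_arm --moves '[[[0,0,-0.5,0,1],[0,0,-1.0,0,1],[0,0,-1.5,0,1],[0,0,-1.5,0,1],[0,0,-1.5,0,1]]]'

```text
time_s: 14.62
tool_pos: [591.3, -174.9, 371.6]
ee_rot: [[-0.99, -0.138, 0.001], [-0.138, 0.99, -0.0], [-0.001, -0.0, -1.0]]
wrist_force: [-0.3, -0.4, -2.2]
finger_gap: 15.2
```

move_arm --moves '[[[0,0,-1.5,0,1],[0,0,-1.0,0,1],[0,0,-0.3,0,1],[0,0,0,0,1],[0,0,0,0,1]]]'

```text
time_s: 15.03
tool_pos: [591.3, -174.9, 397.5]
ee_rot: [[-0.99, -0.138, -0.001], [-0.138, 0.99, -0.0], [0.001, 0.0, -1.0]]
wrist_force: [-0.3, -0.4, -1.2]
finger_gap: 15.2
```

```bash
python3 - <<'E'
from h import *
print(ctrl.state()['wrist_force'],ctrl.state()['tool_pos'])
im=ctrl.grab_frame('wrist')[:,:,::-1];cv2.imwrite('pics/r.png',cv2.convertScaleAbs(im,alpha=2))
S=ctrl.grab_frame('scene')[:,:,::-1]
cv2.imwrite('pics/r2.png',cv2.convertScaleAbs(cv2.resize(S[190:310,150:280],None,fx=5,fy=5,interpolation=cv2.INTER_CUBIC),alpha=2.5))
E
```

```text
[-0.33235227 -0.40404629 -1.2051741 ] [ 591.27720754 -174.94670019  397.4882332 ]
```

View pics/r.png

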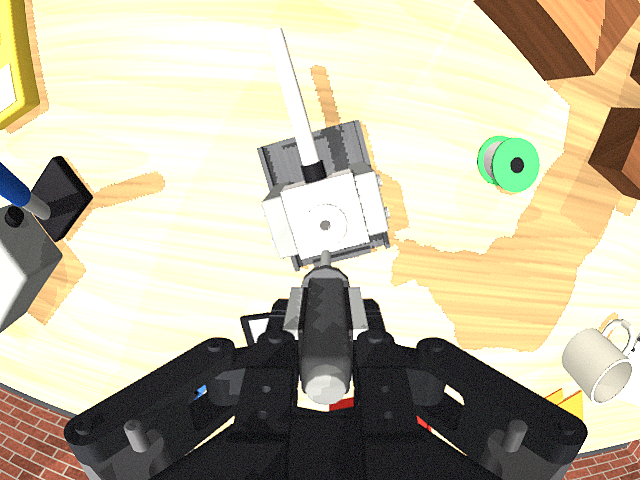

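View pics/r2.png

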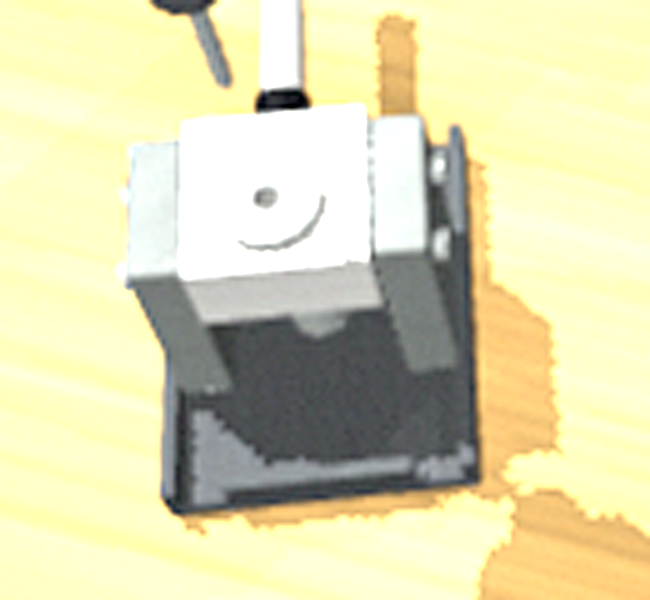

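move_arm --moves '[[[0.3,1.53,0,0,1],[0.5,2.55,0,0,1],[0.5,2.55,0,0,1],[0.5,2.55,0,0,1],[0.5,2.55,0,0,1]]]'

```text
time_s: 15.55
tool_pos: [551.8, -60.9, 397.4]
ee_rot: [[-0.99, -0.138, -0.001], [-0.138, 0.99, 0.0], [0.001, 0.0, -1.0]]
wrist_force: [0.8, 0.8, -2.1]
finger_gap: 15.6
```

move_arm --moves '[[[0.5,2.55,0,0,1],[0.5,2.55,0,0,1],[0.5,2.55,0,0,1],[0.5,2.55,0,0,1],[0.5,2.55,0,0,1]]]'

```text
time_s: 15.97
tool_pos: [509.5, 62.0, 397.5]
ee_rot: [[-0.99, -0.138, -0.001], [-0.138, 0.99, -0.0], [0.001, -0.0, -1.0]]
wrist_force: [0.4, 1.2, -0.7]
finger_gap: 15.2
```

move_arm --moves '[[[0.5,2.55,0,0,1],[0.5,2.55,0,0,1],[0.5,2.55,0,0,1],[0.5,2.5,0,0,1],[0.3,1.5,0,0,1]]]'

```text
time_s: 16.38
tool_pos: [470.2, 175.5, 397.6]
ee_rot: [[-0.99, -0.14, -0.001], [-0.14, 0.99, 0.001], [0.001, 0.001, -1.0]]
wrist_force: [0.6, 0.3, -1.5]
finger_gap: 15.2
```

move_arm --moves '[[[0,0,0,0,1],[0,0,0,0,1],[0,0,0,0,1]]]'

```text
time_s: 16.63
tool_pos: [471.5, 172.5, 397.6]
ee_rot: [[-0.991, -0.137, -0.0], [-0.137, 0.991, -0.001], [0.001, -0.001, -1.0]]
wrist_force: [-0.1, -0.6, -1.5]
finger_gap: 15.5
```

move_arm --moves '[[[0.07,0.13,1.5,0,1],[0,0,2,0,1],[0,0,2,0,1],[0,0,1.5,0,1],[0,0,0.9,0,1]]]'

```text
time_s: 17.05
tool_pos: [470.5, 173.3, 317.3]
ee_rot: [[-0.991, -0.136, -0.002], [-0.136, 0.991, -0.001], [0.002, -0.001, -1.0]]
wrist_force: [0.0, -0.4, -1.6]
finger_gap: 15.2
```

move_arm --moves '[[[0,0,0,0,1],[0,0,0,0,1],[0,0,0,0,1]]]'

```text
time_s: 17.3
tool_pos: [470.7, 174.1, 319.6]
ee_rot: [[-0.991, -0.137, 0.001], [-0.137, 0.991, 0.0], [-0.001, 0.0, -1.0]]
wrist_force: [-0.6, -0.7, -0.9]
finger_gap: 15.1
```

```bash
sed -i 's/k(S,203,215,1.3)/k(S,int(sys.argv[2]),int(sys.argv[3]),2)/' look.py; python3 look.py s 440 220
```

```text
[470.67214325 174.10725149 319.64693381] 15.14355354029718 [-0.55414355 -0.65218307 -0.93771266] [0.05300722 0.01346699 0.00727856]
[470.59469278 174.22094139 319.6897233 ]
```

View pics/s.png

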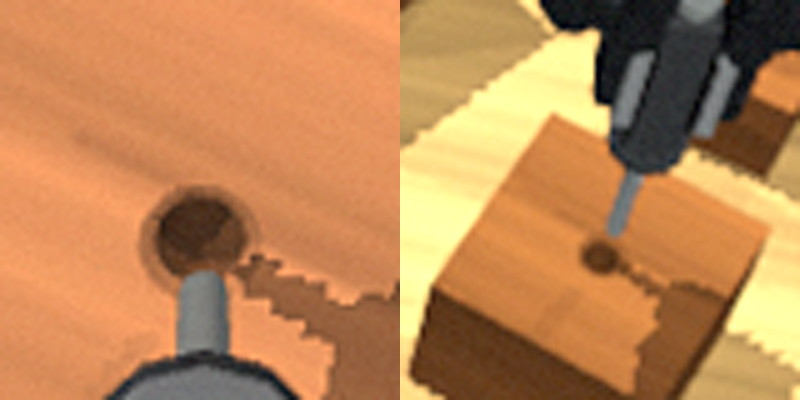

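move_arm --moves '[[[0,-0.04,0.5,0,1],[0,0,0.5,0,1],[0,0,0.5,0,1],[0,0,0.3,0,1],[0,0,0,0,1]]]'

```text
time_s: 17.82
tool_pos: [470.4, 173.9, 300.1]
ee_rot: [[-0.99, -0.138, -0.001], [-0.138, 0.99, -0.001], [0.001, -0.0, -1.0]]
wrist_force: [-0.0, 0.2, -2.5]
finger_gap: 15.3
```

```bash
python3 look.py t 440 220
```

```text
[470.35950612 173.91970696 300.0995422 ] 15.302436977501937 [-0.00577987  0.22186514 -2.53079888] [ 0.0100006  -0.01602527 -0.01748324]
[470.46372565 173.9543543  300.79305941]
```

View pics/t.png

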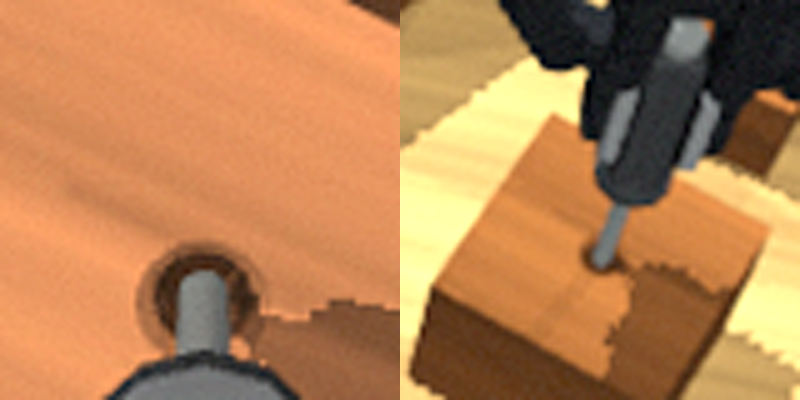

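In the hole. Down in stages, watching force; the collar should land near TCP z 255.

move_arm --moves '[[[0,0,0.7,0,1],[0,0,0.7,0,1],[0,0,0.7,0,1],[0,0,0,0,1],[0,0,0,0,1]]]'

```text
time_s: 18.33
tool_pos: [470.4, 173.9, 279.4]
ee_rot: [[-0.99, -0.138, -0.001], [-0.138, 0.99, -0.0], [0.001, -0.0, -1.0]]
wrist_force: [0.3, -0.4, -1.6]
finger_gap: 15.3
```

move_arm --moves '[[[0,0,0.7,0,1],[0,0,0.7,0,1],[0,0,0.4,0,1],[0,0,0,0,1],[0,0,0,0,1]]]'

```text
time_s: 18.75
tool_pos: [470.4, 173.9, 261.6]
ee_rot: [[-0.99, -0.138, -0.001], [-0.138, 0.99, -0.0], [0.001, -0.0, -1.0]]
wrist_force: [-0.7, -0.3, -2.3]
finger_gap: 15.0
```

move_arm --moves '[[[0,0,0.3,0,1],[0,0,0.2,0,1],[0,0,0,0,1],[0,0,0,0,1]]]'

```text
time_s: 19.08
tool_pos: [470.5, 173.9, 256.8]
ee_rot: [[-0.99, -0.138, -0.0], [-0.138, 0.99, -0.0], [0.0, -0.0, -1.0]]
wrist_force: [-0.3, 1.3, -1.8]
finger_gap: 15.7
```

move_arm --moves '[[[0,0,0.1,0,1],[0,0,0,0,1],[0,0,0,0,1]]]'

```text
time_s: 19.33
tool_pos: [470.5, 173.9, 255.9]
ee_rot: [[-0.99, -0.138, -0.0], [-0.138, 0.99, -0.0], [0.0, -0.0, -1.0]]
wrist_force: [0.4, -0.5, -2.1]
finger_gap: 15.3
```

move_arm --moves '[[[0,0,0.1,0,1],[0,0,0,0,1],[0,0,0,0,1]]]'

```text
time_s: 19.58
tool_pos: [470.5, 173.9, 255.0]
ee_rot: [[-0.99, -0.138, 0.0], [-0.138, 0.99, -0.0], [-0.0, -0.0, -1.0]]
wrist_force: [0.1, -0.2, 0.8]
finger_gap: 15.5
```

move_arm --moves '[[[0,0,0.05,0,1],[0,0,0,0,1],[0,0,0,0,1]]]'

```text
time_s: 19.83
tool_pos: [470.5, 173.9, 254.9]
ee_rot: [[-0.99, -0.138, 0.001], [-0.138, 0.99, -0.0], [-0.001, -0.0, -1.0]]
wrist_force: [-2.2, -0.7, 13.4]
finger_gap: 15.2
```

move_arm --moves '[[[0,0,0,0,0.5],[0,0,0,0,0.3],[0,0,0,0,0],[0,0,0,0,-0.5],[0,0,0,0,-1]]]'

```text
time_s: 20.25
tool_pos: [470.5, 173.9, 254.3]
ee_rot: [[-0.99, -0.138, -0.0], [-0.138, 0.99, -0.0], [0.0, -0.0, -1.0]]
wrist_force: [-0.8, 0.7, 0.8]
finger_gap: 64.8
```

move_arm --moves '[[[0,0,0,0,-1],[0,0,0,0,-1],[0,0,0,0,-1],[0,0,0,0,-1],[0,0,0,0,-1]]]'

```text
time_s: 20.67
tool_pos: [470.5, 173.9, 254.4]
ee_rot: [[-0.99, -0.138, -0.0], [-0.138, 0.99, -0.0], [0.0, -0.0, -1.0]]
wrist_force: [0.0, -0.7, -0.6]
finger_gap: 85.4
```

```bash
python3 - <<'E'
from h import *
print(ctrl.state()['wrist_force'],ctrl.state()['tool_pos'],ctrl.state()['finger_gap'])
im=ctrl.grab_frame('wrist')[:,:,::-1];cv2.imwrite('pics/u.png',cv2.convertScaleAbs(im,alpha=2))
E
```

```text
[ 0.03739825 -0.66538783 -0.60591681] [470.46112427 173.88810421 254.39248662] 85.43694374010542
```

View pics/u.png

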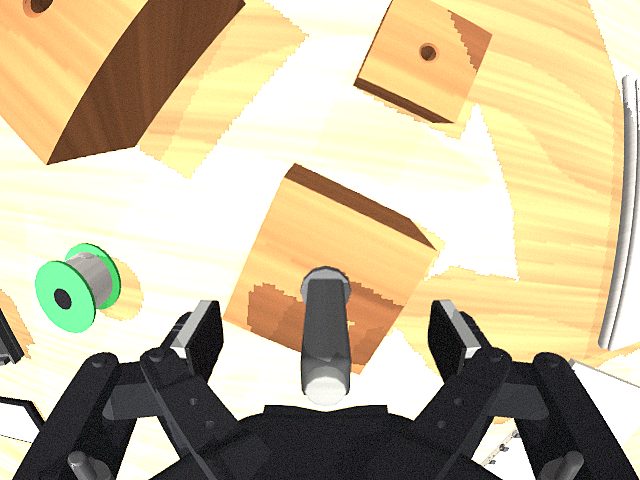

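Seated (firm contact at the original height), released, and looks the same as before the grasp. Retreat upward.

move_arm --moves '[[[0,0,-1,0,-1],[0,0,-2,0,-1],[0,0,-2.5,0,-1],[0,0,-2.5,0,-1],[0,0,-2.5,0,-1]]]'

```text
time_s: 21.13
tool_pos: [470.3, 173.8, 360.6]
ee_rot: [[-0.99, -0.138, -0.0], [-0.138, 0.99, -0.0], [0.0, -0.0, -1.0]]
wrist_force: [0.2, 0.4, -0.2]
finger_gap: 85.5
```

move_arm --moves '[[[0,0,-2,0,-1],[0,0,-1,0,-1],[0,0,0,0,-1],[0,0,0,0,-1],[0,0,0,0,-1]]]'

```text
time_s: 21.55
tool_pos: [470.4, 173.8, 388.7]
ee_rot: [[-0.99, -0.138, -0.001], [-0.138, 0.99, -0.001], [0.001, -0.0, -1.0]]
wrist_force: [-0.1, 0.1, 0.1]
finger_gap: 85.4
```

```bash
python3 - <<'E'
from h import *
s=ctrl.state();print(s['wrist_force'],s['tool_pos'],s['time_s'])
a=cv2.imread('pics/a_scene.png');b=ctrl.grab_frame('scene')[:,:,::-1]
cv2.imwrite('pics/v.png',cv2.convertScaleAbs(b,alpha=2))
k=lambda im:cv2.resize(im[190:280,395:485],(400,400),interpolation=cv2.INTER_CUBIC)
cv2.imwrite('pics/v2.png',cv2.convertScaleAbs(np.hstack([k(a),k(b)]),alpha=2))
for n,(x0,y0,x1,y1) in dict(reel=(305,215,350,270),mug=(400,365,480,455),phone=(115,315,225,372)).items():
    print(n,cv2.absdiff(a,b)[y0:y1,x0:x1].mean())
E
```

```text
[-0.11587805  0.06653648  0.05380683] [470.36390476 173.82685885 388.67422796] 21.55
reel 7.584107744107744
mug 8.486435185185185
phone 6.2248272195640615
```

View pics/v.png

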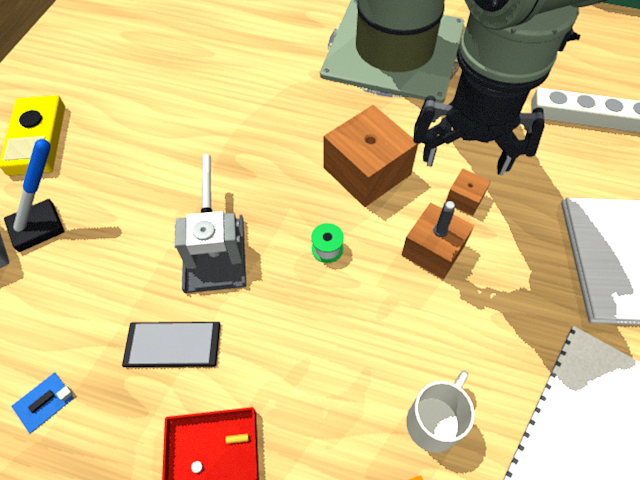

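View pics/v2.png

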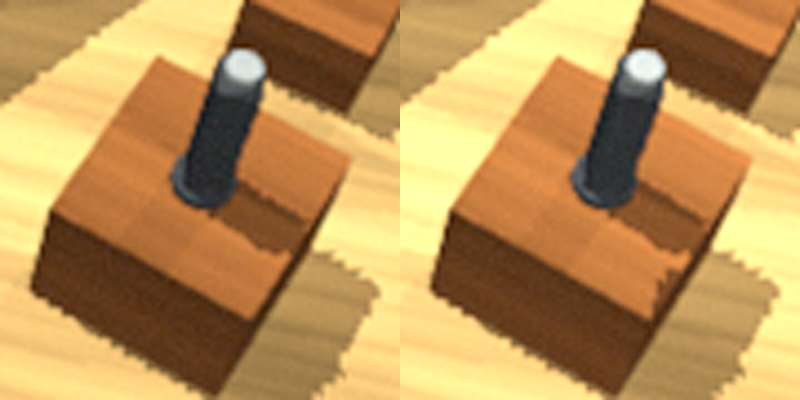

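```bash
python3 -c "
from workcell import ctrl
print(ctrl.sign_off())"
```

```text
the job is handed in; nothing more can be done
None
```

The pin is out of the joint and in the tray. The punch is back upright in its stand, released, and the job is handed in at about 21.6 s of the 72 s allowed.

- **Finding the hole:** I lined the nose up with the knock-out hole using the wrist camera, then went down in 1 mm steps. It entered first time, with no contact on the cap.
- **Pushing the pin:** The nose met the pin about 8 mm below the cap's top and pushed it at roughly 10 N. The force vanished after about 16 mm of travel. The scene camera then showed the pin's lower edge at tray-floor height under the boss, and it stayed there when I lifted the punch. Most of the pin is hidden by the boss, so I did not see it whole.
- **Seating the punch:** The collar met the stand at the same arm height as when I picked it up (about 13 N). The before and after crops of the stand look the same.
- **Bystanders:** The reel, mug and phone look to be in their original places. Pixel differences there were low and similar for all three (6–8 grey levels), which I took as noise or lighting.
- **Disagreement:** The scene and top cameras disagreed by about 5 mm in absolute position. They agreed within 1.5 mm on the distance from stand to joint, so I worked from that distance and corrected with the wrist camera.

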